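# Move the latched battery from the charger to the work lamp

## Robot

A 7-joint arm with a two-finger parallel gripper is mounted at the origin on the work surface. World frame = base frame: x ahead of the robot, y to its left, z up, the work surface at z = 0. Lengths are in m, angles in rad, forces in N, time in s.
With the tool pointing down it reaches from about 0.425 to 0.875 m from the base axis. Payload 4.7 kg.
Tool frame: the origin (TCP) lies between the finger pads, 19 mm behind the fingertips; this is the grasp point; z points along the fingers, y is the line along which they close (so a half turn about z gives the same grasp; the last joint's range is limited). The gripper opens to 87 mm and grips with 3 to 60 N. Pads are 19 mm wide; open, the fingers measure 117 mm over their backs; the gripper's body (75 mm by 190 mm) begins 51 mm behind the grasp point.
Start: joints at [1.203, 0.321, -0.07, 1.45, 0.023, 1.371, -0.057], TCP at [0.242, -0.603, 0.241] pointing down, gripper open.
Joint ranges: [-2.86, 2.86], [-0.3, 2.09], [-1.38, 1.24], [0.06, 2.45], [-1.56, 4.7], [0.09, 2.05], [-2.69, 2.69]. Speed limits (rad/s): [2.57, 2.57, 3.14, 3.14, 3.14, 3.14, 3.14].

## Interface

Orientations are given as a 3x3 rotation matrix whose columns are the frame's x, y, z axes.
In Python, from workcell import ctrl gives the robot as it stands. The module is installed in compiled form; this text tells all that it offers.
- The arm moves only by the tool carry_out, never from a script. Its argument "motion" is a list that holds one entry, the list of rows, each a list of 5 numbers: the closure, from 0 (fully open) to 1 (shut), then the shift along the world's x, y, z in mm, then the turn about the world's z in rad. A call has 1 to 8 rows; each row is the pose to reach, as a shift and turn from the pose commanded when the call began; what a row does not reach only later rows make up. A row lasts 1/12 s, in which the tool goes at most 41.7 mm and 7.16 degrees, less where a joint would pass 70% of its speed; a pose out of reach is approached as far as the arm can. A call with a gripper value outside its range is refused whole. The fingers move at their own pace and stop on an object; "grip_force" is the grip in N (left out, the last holds). Time passes only in rows, so rows that repeat a pose let the fingers close. It gives the time, the measured TCP pose, the force, the opening and the grip force at its end, in the units of the state.
- ctrl.get_state(): the state, without advancing time (a new reading comes with each control period).
- ctrl.capture(name): name is "scene" or "top" or "wrist"; returns a dict with "color" (480x640x3 uint8, blue, green, red), "vfov" (degrees; the focal length in pixels is half the picture's height over the tangent of half this angle, whatever the lens; pixels are square), "cx", "cy" (the principal point, pixels), "k1" (the pictures are not rectified: a ray, as slopes to the right and down, at radius r is drawn at 1 + k1 r^2 times it, then the intrinsics apply), "R" (3x3) and "t" (3): a world point X has camera coordinates R X + t. Camera axes: x right, y down, z forward; pixel columns grow to the right and rows downward; lengths in m; the calibration is good to about 2 mm. A picture is of the moment at which its call begins. There is no depth.
- ctrl.sign_off(): hands the job in; it is judged then, once.
The state is a dict: "t": time; "q": joint angles; "joint_velocities": joint speeds; "joint_torque": joint torques, N m; "tcp_pos": TCP position; "orientation": TCP orientation; "wrist_force": force on the tool from outside, world axes, zero at the start; "ft_torque": the same for the moment, N m; "finger_gap": finger opening in m; "grip_force": force on a finger pad.
Only numpy, scipy, OpenCV 4.12 (cv2) and the standard library are available. Lean on these libraries where they do the work, as an engineer would, in place of code of your own. Each camera call takes 0.05 s, during which the arm holds its last target. There are 200 camera calls.

## Task

Move the battery pack from the charger to the yellow work lamp: squeeze its orange release tab in, keep it in while you lift the pack straight out of the charger, then seat the pack fully home in the lamp's battery bay and let go, so that the tab springs out and latches it there. Work by feel: never yank, wedge or ram the pack against either plastic housing, squeeze it no harder than the tab needs, and leave the mug, jar and wrench as they are.

Things in the scene. Friction and masses are not known exactly. Their poses are not given: they have to be found in the camera images.
- pack: Black battery pack with a blue band, 0.3 to 0.6 kg. Origin: centre of its underside; z up. Body (mm): x -19 to 25, y -32 to 32, z 0 to 95. To be squeezed between its plain +x face and the orange tab at its -x side: 55 mm apart with the tab out, 48 mm with it fully in. The shell bears at most 30 N of squeeze on a side.
- tab (a joint): Travel of the sprung orange tab (m): 0 out, 0.007 fully in (towards the pack's +x). 5 N starts it, 17 N takes it fully in. When out, its hook (20 to 24 mm above the pack's underside, sloping below, out to x = -36 mm) lies under the housing's keeper bar; 6 mm or more of travel frees it. Let go on a seated pack, it springs out and latches.
- tab_face (a point): Centre of the upper part of the orange tab's outer face: 30 mm to -x of the pack's origin and 68 mm above its underside, a good TCP height. The face is 24 mm wide (y) and open to the fingers from 45 to 84 mm above the pack's underside.
- charger: Grey charger, screwed down, with the pack latched in its battery well (point charger_floor). Origin: under the well's centre, on the table; z up. Outline (mm): x -50 to 37, y -44 to 44, 53 high; a 30 high control hump to y = -84. It bears at most 18 N from the pack, pulled, pushed or sideways.
- charger_floor (a point): Centre of the floor of the charger's well, 12 mm above the table; axes as the charger's. The seated pack's origin and axes lie on it, with 1.5 mm play to each side and 2 mm up under the latch. Walls rise 36 mm above it, lead-in strips 41 mm.
- lamp: Yellow work lamp, screwed down, with an empty battery bay (point lamp_floor). Origin: under the bay's centre, on the table; z up. Outline (mm): x -50 to 37, y -44 to 44, 53 high; its base runs on to x = 150 and carries a flood head from x = 65 to 147, up to 66 high. It bears at most 25 N from the pack.
- lamp_floor (a point): Centre of the bay's floor, 12 mm above the table; axes as the lamp's. The bay is 47 (x) by 67 mm inside; walls rise 36 mm, 45 degree lead-in strips 41 mm. In its -x side is a 30 mm wide slot for the pack's tab, crossed by a keeper bar (inner edge at x = -32, 26 to 36 mm above the floor). A seated pack's origin and axes lie here.
- mug: White mug, 76 mm wide, 85 mm high, standing; origin under its centre. Bystander.
- jar: Amber jar with red lid, 60 mm wide, 100 mm high, standing; origin under its centre. Bystander.
- wrench: Steel wrench lying flat along its x axis, about 180 mm long; origin near its middle, underneath. Bystander.
Mind the look-alikes: they are no part of the job. There is more than one size of the lamp; the job needs the largest.

How it is judged:
By the outcome, as a careful person would: the job done as asked, in the order asked, and still so for the second after the job is handed in, with the robot touching nothing.
It also fails if it takes over 67 s, if anything falls off the work surface, if the arm or the gripper's body presses on something with over 40 N, if the wrist force passes 120 N, or if a joint passes its speed limit or range.

## Working session

There is one attempt and no reset: what is moved stays moved. The work goes in short steps, Python scripts to look and compute and a tool call to move; the robot and the scene stay as the last step left them, time stands still between calls to the robot, and variables do not carry over. Pictures are saved under pics/ and viewed, at most 10 in all, crops included, and the job is handed in when it is done.

Besides the shell and the picture viewer there is one more tool, called after "Call:" as name([rows], argument=value, ...), one row to a line, values as JSON. carry_out: Moves the arm, as the interface text tells. Its arguments: {"type":"object","properties":{"motion":{"type":"array","items":{"type":"array","items":{"type":"array","items":{"type":"number"}}}},"grip_force":{"type":"number"}},"required":["motion"]}

```bash
mkdir -p pics; cat > h.py <<'E'
import numpy as np, cv2
from workcell import ctrl
def cap(n):
    c=ctrl.capture(n); c['f']=240/np.tan(np.radians(c['vfov'])/2); c['R']=np.array(c['R']); c['t']=np.array(c['t']); return c
def ray(c,uv):
    f=c['f']; K=np.array([[f,0,c['cx']],[0,f,c['cy']],[0,0,1.]])
    p=cv2.undistortPoints(np.float64(uv).reshape(-1,1,2),K,np.array([c['k1'],0,0,0.])).reshape(-1,2)
    d=np.c_[p,np.ones(len(p))]@c['R']; return -c['R'].T@c['t'],d
def onz(c,uv,z):
    o,d=ray(c,uv); return o+d*((z-o[2])/d[:,2])[:,None]
def proj(c,X):
    f=c['f']; K=np.array([[f,0,c['cx']],[0,f,c['cy']],[0,0,1.]])
    return cv2.projectPoints(np.float64(X).reshape(-1,1,3),cv2.Rodrigues(c['R'])[0],c['t'],K,np.array([c['k1'],0,0,0.]))[0].reshape(-1,2)
E
python3 - <<'E'
from h import *
for n in("scene","top"):
    c=cap(n); cv2.imwrite(f'pics/{n}0.png',c['color']); print(n,c['vfov'],c['k1'],-c['R'].T@c['t'])
s=ctrl.get_state(); print(s)
E
```

```text
scene 50.03297137926352 -0.08538329584594367 [ 0.92792666 -0.69661024  0.76468329]
top 48.421302305474555 -0.0015319131729993258 [ 0.367446   -0.08744231  1.14882293]
{'t': 0.1, 'q': array([ 1.20309729,  0.3217116 , -0.07007908,  1.45154853,  0.022579  ,
        1.37084081, -0.05685914]), 'joint_velocities': array([-0.00043902, -0.00110537, -0.00105218, -0.00197789,  0.00103846,
        0.00013683, -0.00078314]), 'joint_torque': array([-4.51598144e-04, -4.92569447e+01, -4.05682884e-01, -3.13396132e+01,
       -6.40230230e-02,  3.95070633e-02,  6.86712588e-05]), 'tcp_pos': array([ 0.24196561, -0.60277151,  0.24029728]), 'orientation': array([[ 9.27973792e-01,  3.72644782e-01, -7.12560087e-04],
       [ 3.72645456e-01, -9.27972471e-01,  1.56746056e-03],
       [-7.71301463e-05, -1.72009460e-03, -9.99998518e-01]]), 'wrist_force': array([-1.64192738,  0.15674203,  0.39930287]), 'ft_torque': array([0.00697106, 0.05570972, 0.03066416]), 'grip_force': 0.0, 'finger_gap': 0.08660534131132198}
```

View pics/scene0.png

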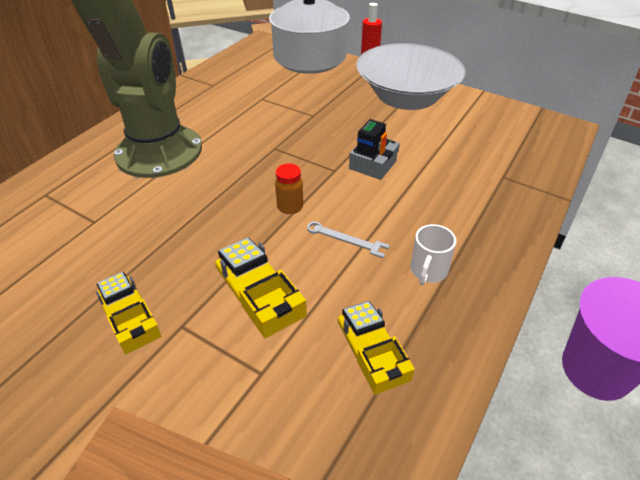

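View pics/top0.png

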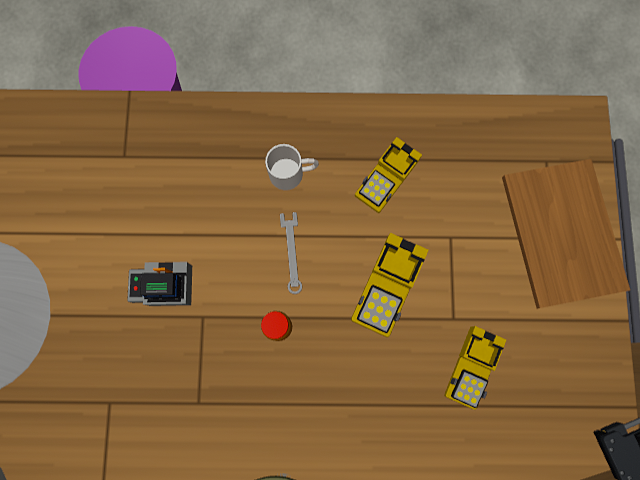

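The scene picture shows the pack in the grey charger at about (373,150) and the large lamp at (262,285), with its bay at (275,295). In the top picture the charger is at (160,283), the orange tab at (160,267) facing image-up, and the large lamp's bay at (402,260). The jar is at (277,325), the wrench at (291,250) and the mug at (285,167).

```bash
python3 - <<'E'
from h import *
c=cap("top"); im=c['color']
a=im[240:325,110:210]; b=im[225:345,340:440]
A=cv2.resize(a,None,fx=4.7,fy=4.7,interpolation=cv2.INTER_CUBIC)
B=cv2.resize(b,None,fx=4,fy=4,interpolation=cv2.INTER_CUBIC)
W=np.zeros((480,800,3),np.uint8); A=cv2.resize(a,(400,340),interpolation=cv2.INTER_CUBIC); W[:340,:400]=A; W[:480,400:]=B
cv2.imwrite('pics/crop1.png',W)
hsv=cv2.cvtColor(im,cv2.COLOR_BGR2HSV)
m=cv2.inRange(hsv,(24,180,80),(34,255,255))
m=cv2.morphologyEx(m,cv2.MORPH_CLOSE,np.ones((5,5)))
for k in cv2.findContours(m,0,2)[0]:
    if cv2.contourArea(k)>300:
        r=cv2.minAreaRect(k); bx=cv2.boxPoints(r); print('yellow',cv2.contourArea(k),r,'\n',onz(c,bx,.053).round(4))
for n,z,uv in(("charger",.05,[(160,283)]),("jar",.1,[(277,325)])): print(n,onz(c,uv,z))
E
```

```text
yellow 2433.0 ((474.5, 367.5), (38.438934326171875, 77.43495178222656), 21.801406860351562) 
 [[ 0.2753 -0.3323  0.053 ]
 [ 0.4176 -0.3955  0.053 ]
 [ 0.3896 -0.4668  0.053 ]
 [ 0.2486 -0.4022  0.053 ]]
yellow 3628.5 ((389.2261962890625, 284.75909423828125), (42.7823486328125, 96.80677795410156), 24.102235794067383) 
 [[ 0.4237 -0.1487  0.053 ]
 [ 0.6088 -0.2318  0.053 ]
 [ 0.5723 -0.313   0.053 ]
 [ 0.3893 -0.2279  0.053 ]]
yellow 1737.5 ((387.4200134277344, 174.4400177001953), (32.0, 73.0), 36.869895935058594) 
 [[ 0.6904 -0.1546  0.053 ]
 [ 0.8233 -0.2501  0.053 ]
 [ 0.78   -0.3048  0.053 ]
 [ 0.6489 -0.2088  0.053 ]]
charger [[0.49625606 0.24362323 0.05      ]]
jar [[ 0.41062905 -0.00413202  0.1       ]]
```

View pics/crop1.png

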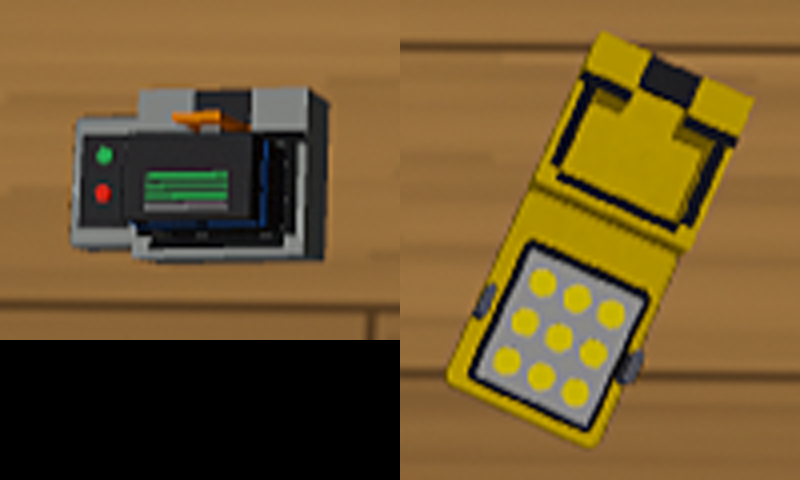

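The enlarged crop confirms that the tab faces world +x, so the charger's yaw is about π. The lamp's slot faces up and to the right, so its yaw is about 2.73. I'll move over the lamp for a wrist view.

Call:
carry_out([
  [[0, 20, 35, 5, 0.1], [0, 40, 70, 10, 0.2], [0, 60, 105, 15, 0.3], [0, 80, 140, 20, 0.4], [0, 100, 175, 25, 0.5], [0, 120, 210, 30, 0.6], [0, 140, 245, 35, 0.7], [0, 160, 280, 40, 0.77]],
])

```text
t: 0.82
tcp_pos: [0.4026, -0.3213, 0.2814]
orientation: [[0.403, 0.915, -0.0], [0.915, -0.403, -0.0], [-0.0, -0.0, -1.0]]
wrist_force: [0.8, -0.6, 0.2]
finger_gap: 0.0873
grip_force: 0.0
```

Call:
carry_out([
  [[0, 20, 35, 5, 0], [0, 40, 65, 15, 0], [0, 60, 95, 20, 0], [0, 75, 110, 25, 0], [0, 80, 115, 25, 0], [0, 80, 115, 25, 0], [0, 80, 115, 25, 0]],
])

```text
t: 1.4
tcp_pos: [0.4813, -0.2093, 0.3056]
orientation: [[0.408, 0.913, -0.002], [0.913, -0.408, -0.0], [-0.001, -0.001, -1.0]]
wrist_force: [0.4, -0.5, -0.7]
finger_gap: 0.0866
grip_force: 0.0
```

```bash
python3 - <<'E'
from h import *
c=cap("wrist"); cv2.imwrite('pics/w1.png',c['color']); s=ctrl.get_state(); print(s['t'],s['tcp_pos'],s['q'],s['wrist_force'],-c['R'].T@c['t'],c['vfov'],c['k1'])
E
```

```text
1.45 [ 0.48089704 -0.21007403  0.30552302] [ 0.81883925  0.05237893 -0.47400088  1.64317442  0.02495438  1.4533627
 -0.079148  ] [0.35577793 0.22663362 0.52745821] [ 0.51010338 -0.14399457  0.44918831] 65.79696249676884 -0.042435823717388556
```

View pics/w1.png

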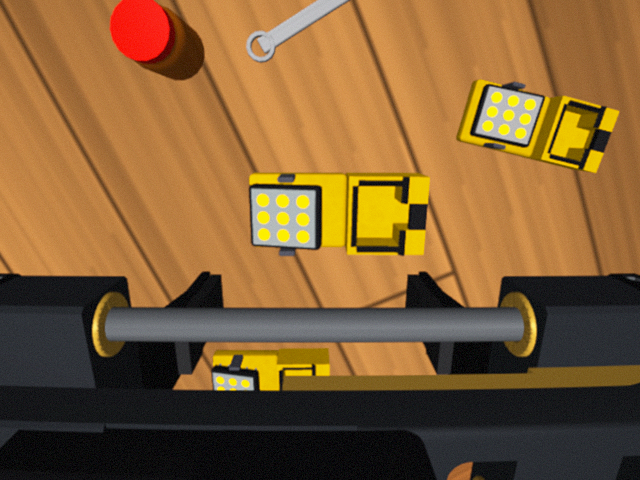

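The wrist view shows the large lamp clearly: its rim runs from column 347 to 431 and row 174 to 254, with the slot and keeper on the right at (418,217). I'll fit the rim.

```bash
cat > lamp.py <<'E'
from h import *
def lamp(c,box=(340,440,160,270)):
    im=c['color']; hsv=cv2.cvtColor(im,cv2.COLOR_BGR2HSV)
    m=cv2.inRange(hsv,(20,150,60),(34,255,255)); 
    u0,u1,v0,v1=box; w=np.zeros_like(m); w[v0:v1,u0:u1]=m[v0:v1,u0:u1]
    return w
E
python3 - <<'E'
from lamp import *
c=cap("wrist"); im=c['color']; hsv=cv2.cvtColor(im,cv2.COLOR_BGR2HSV)
m=cv2.inRange(hsv,(24,170,60),(34,255,255)); print(hsv[300,350],hsv[240,340],hsv[215,380])
m=cv2.morphologyEx(m,cv2.MORPH_OPEN,np.ones((2,2)))
for col in(352,360,372,385,395,405,425): 
    r=np.flatnonzero(m[160:270,col])+160; print('col',col,r.min(),r.max())
for row in(180,186,192,198,236,242,248): 
    r=np.flatnonzero(m[row,240:445])+240; print('row',row,r.min(),r.max())
# edges at pixel boundary
def line(pts): 
    p=onz(c,pts,.053)[:,:2]; vx,vy,x,y=cv2.fitLine(p.astype(np.float32),cv2.DIST_HUBER,0,.001,.001).ravel(); 
    if vx<0: vx,vy=-vx,-vy
    return np.array([x,y]),np.array([vx,vy])
E_=lambda cols,f:[(k+0.0,f(np.flatnonzero(m[160:270,k])+160)) for k in cols]
cols=[*range(352,412)]
t=line(E_(cols,lambda r:r.min()-.5)); b=line(E_(cols,lambda r:r.max()+.5))
rows=[*range(180,200),*range(234,250)]
R=line([((np.flatnonzero(m[k,345:445])+345).max()+.5,k) for k in rows])
for n,l in(('top',t),('bot',b),('right',R)): print(n,l[0],np.degrees(np.arctan2(l[1][1],l[1][0])))
th=np.arctan2(*(t[1]+b[1])[::-1])  # direction along lamp -x... world
d=np.array([np.cos(th),np.sin(th)]); n=np.array([-d[1],d[0]])
print('width',(t[0]-b[0])@n, 'end',R[0]@d)
mid=((t[0]+b[0])/2)@n; ctr=d*(R[0]@d-.050)+n*mid
print('lamp origin',ctr,'x axis yaw deg',np.degrees(th)+180)
X=lambda x,y,z:np.r_[ctr-d*x/1000-n*y/1000,z]
print(proj(c,[X(-23.5,33.5,.053),X(-23.5,-33.5,.053),X(23.5,-33.5,.053),X(23.5,33.5,.053),X(37,44,.053),X(37,-44,.053)]).round(1))
ct=cap("scene"); print(proj(ct,[X(-50,44,.053),X(-50,-44,.053),X(37,-44,.053)]).round(1))
ct=cap("top"); print(proj(ct,[X(-50,44,.053),X(-50,-44,.053),X(37,-44,.053)]).round(1))
E
```

```text
[ 16 168 212] [ 26 255 240] [ 25 255 237]
col 352 177 254
col 360 177 237
col 372 177 236
col 385 177 237
col 395 177 222
col 405 205 222
col 425 177 244
row 180 251 430
row 186 324 429
row 192 324 429
row 198 259 428
row 236 260 425
row 242 303 425
row 248 349 424
top [ 0.5567616  -0.21174026] -23.718767
bot [ 0.53304255 -0.27177444] 7.8780336
right [ 0.59046805 -0.26503107] 65.852264
width 0.062729895 end 0.6213557
lamp origin [ 0.5432563  -0.24152836] x axis yaw deg 172.07964
[[407.4 229.7]
 [393.7 170.7]
 [350.8 183. ]
 [366.1 241.1]
 [356.7 253. ]
 [335.9 177.1]]
[[277.  315.9]
 [310.8 285.2]
 [275.4 262.1]]
[[418.3 242.5]
 [376.7 236.4]
 [371.3 277.1]]
```

```bash
cat > lamp.py <<'E'
from h import *
def fitlamp(c,cols,rows,r0,r1,c0,c1,v=True):
    im=c['color']; 
    B,G,R=[im[...,i].astype(int) for i in range(3)]
    m=((B<40)&(G>70)&(R>85))
    def line(pts): 
        p=onz(c,pts,.053)[:,:2]; vx,vy,x,y=cv2.fitLine(p.astype(np.float32),cv2.DIST_HUBER,0,.001,.001).ravel()
        if vx<0: vx,vy=-vx,-vy
        return np.array([x,y]),np.array([vx,vy])
    ff=lambda k:np.flatnonzero(m[r0:r1,k])+r0
    gg=lambda k:np.flatnonzero(m[k,c0:c1])+c0
    T=[(k,ff(k).min()-.5) for k in cols]; Bt=[(k,ff(k).max()+.5) for k in cols]; Rt=[(gg(k).max()+.5,k) for k in rows]
    t,b,r=line(T),line(Bt),line(Rt)
    if v:
        print(T[::12],Bt[::12],Rt[::8])
        for l in(t,b,r): print(np.degrees(np.arctan2(l[1][1],l[1][0])))
    th=np.arctan2(*(t[1]+b[1])[::-1]); d=np.array([np.cos(th),np.sin(th)]); n=np.array([-d[1],d[0]])
    ctr=d*(r[0]@d-.050)+n*(((t[0]+b[0])/2)@n)
    print('width',(t[0]-b[0])@n,'lamp origin',ctr,'yaw deg',np.degrees(th)+180)
    return ctr,d,n
E
python3 - <<'E'
from lamp import *
c=cap("wrist")
print(c['color'][245:258:2,380],c['color'][172:180,380])
ctr,d,n=fitlamp(c,[*range(352,402)],[*range(180,200),*range(234,250)],160,270,345,445)
X=lambda x,y,z:np.r_[ctr-d*x/1000-n*y/1000,z]
P=[X(-50,44,.053),X(-50,-44,.053),X(37,-44,.053),X(37,44,.053)]
for k in("wrist","scene","top"):
    q=cap(k); pts=proj(q,P); print(k,pts.round(1))
    cv2.polylines(q['color'],[np.int32(pts*16)],True,(255,0,255),1,cv2.LINE_AA,4); pts=proj(q,[X(-23.5,33.5,.048),X(-23.5,-33.5,.048),X(23.5,-33.5,.048),X(23.5,33.5,.048)])
    cv2.polylines(q['color'],[np.int32(pts*16)],True,(255,255,0),1,cv2.LINE_AA,4)
    u,v=pts.mean(0).astype(int); cr=cv2.resize(q['color'][v-65:v+65,u-65:u+65],(266,400),interpolation=2) if 0 else cv2.resize(q['color'][v-60:v+60,u-60:u+60],(266,266),interpolation=2)
    W=cr if k=="wrist" else np.hstack([W,cr])
cv2.imwrite('pics/ov1.png',W)
E
```

```text
[[ 19  65  86]
 [ 29  22  21]
 [ 26  21   7]
 [  0 100 131]
 [  0 188 237]
 [ 69 135 197]
 [ 71 130 192]] [[ 11 121 162]
 [  0 115 151]
 [  0 124 159]
 [  0 142 184]
 [  0 181 229]
 [  0 205 242]
 [  0 204 246]
 [  0 149 198]]
[(352, np.float64(171.5)), (364, np.float64(171.5)), (376, np.float64(171.5)), (388, np.float64(171.5)), (400, np.float64(171.5))] [(352, np.float64(253.5)), (364, np.float64(253.5)), (376, np.float64(253.5)), (388, np.float64(253.5)), (400, np.float64(229.5))] [(np.float64(429.5), 180), (np.float64(428.5), 188), (np.float64(428.5), 196), (np.float64(443.5), 238), (np.float64(423.5), 246)]
-24.032904
-24.185215
65.67008
width 0.09111062 lamp origin [ 0.5419091  -0.24917355] yaw deg 155.89095
wrist [[423.1 252.4]
 [429.3 173.5]
 [347.6 173.3]
 [345.8 252.5]]
scene [[262.7 318.8]
 [306.4 295.9]
 [281.  265.3]
 [238.8 285.8]]
top [[427.  250.6]
 [388.4 233.4]
 [371.7 270.6]
 [410.8 288.3]]
```

View pics/ov1.png

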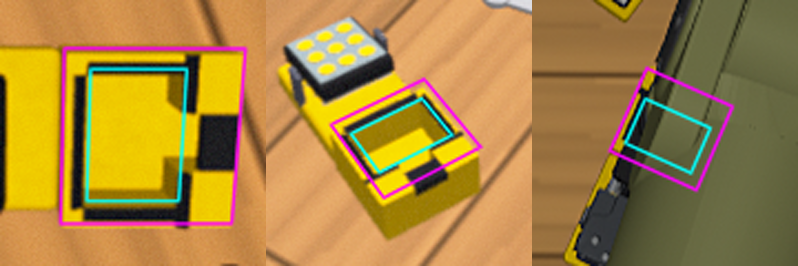

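The overlay fits the rim at the bottom and right. The top edge picked up about 3 mm of side wall (width 91 against 88). I'll correct the lamp centre to about (0.541, -0.2505), yaw 155.9°. Now I'll move over the charger.

Call:
carry_out([
  [[0, 2, 40, 0, 0.06], [0, 4, 80, 0, 0.12], [0, 6, 120, 0, 0.18], [0, 8, 160, 0, 0.24], [0, 10, 200, 0, 0.3], [0, 10, 240, 0, 0.36], [0, 10, 280, 0, 0.42], [0, 10, 320, 0, 0.42]],
])

```text
t: 2.47
tcp_pos: [0.4918, 0.1134, 0.3066]
orientation: [[-0.003, 1.0, 0.001], [1.0, 0.003, -0.001], [-0.001, 0.001, -1.0]]
wrist_force: [1.6, 0.2, 0.6]
finger_gap: 0.0872
grip_force: 0.0
```

Call:
carry_out([
  [[0, 0, 40, 0, 0], [0, 0, 80, 0, 0], [0, 0, 110, 0, 0], [0, 0, 130, 0, 0], [0, 0, 135, 0, 0], [0, 0, 135, 0, 0], [0, 0, 135, 0, 0]],
])

```text
t: 3.05
tcp_pos: [0.4925, 0.2455, 0.3061]
orientation: [[-0.0, 1.0, -0.0], [1.0, 0.0, -0.001], [-0.001, -0.0, -1.0]]
wrist_force: [0.4, -0.5, -0.4]
finger_gap: 0.0869
grip_force: 0.0
```

```bash
python3 - <<'E'
from h import *
c=cap("wrist"); s=ctrl.get_state(); print(s['t'],s['tcp_pos'],s['orientation'],s['wrist_force'],-c['R'].T@c['t'])
P=proj(c,[(0.496,.244,.05)])[0]; print(P)
u,v=P.astype(int); u0,v0=max(0,min(u-80,480)),max(0,v-75); print(u0,v0)
cv2.imwrite('pics/w2.png',cv2.resize(c['color'][v0:v0+150,u0:u0+160],(800,600) if 0 else None,fx=4,fy=4,interpolation=2))
t=cap("top"); cv2.imwrite('pics/top_full.png',t['color'])
E
```

```text
3.1 [0.49280241 0.24477206 0.30608058] [[ 1.45585378e-03  9.99998940e-01 -9.00726060e-06]
 [ 9.99997967e-01 -1.45586493e-03 -1.39512135e-03]
 [-1.39513298e-03 -6.97614960e-06 -9.99999027e-01]] [ 0.16722252 -0.43703618  0.31575048] [0.49187849 0.31717192 0.44962157]
[318.32523891 204.98180901]
238 129
```

View pics/w2.png

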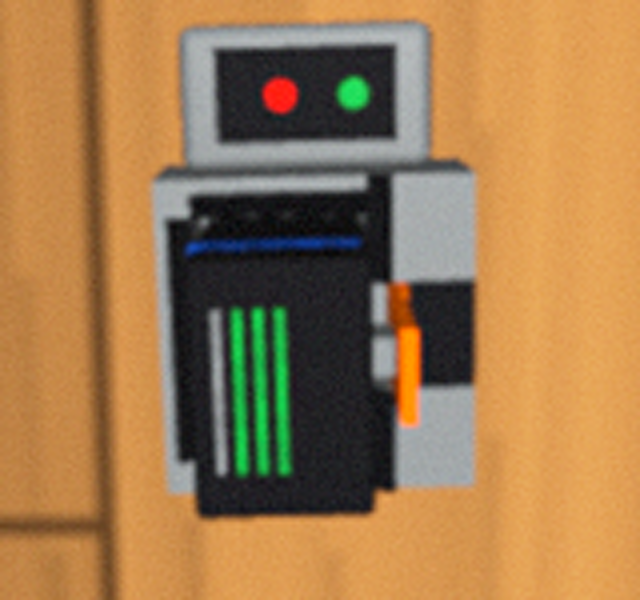

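The crop shows the pack top (black with green bars) at crop x from 190 to 372, its bottom edge at y about 515 and the tab at (410,375). The charger rim's right edge is at crop x about 474. I'll turn these into points.

```bash
python3 - <<'E'
from h import *
c=cap("wrist"); im=c['color']
f=lambda l:[((x+.5)/4-.5+238,(y+.5)/4-.5+129) for x,y in l]
print('rim TR BR TL BL',(onz(c,f([(473,172),(475,487),(155,180),(168,493)]),.053)*1000).round(1).tolist())
print('pack top BL BR, R up',(onz(c,f([(198,517),(373,513),(371,250),(187,252)]),.107)*1000).round(1).tolist())
B,G,R=[im[...,i].astype(int) for i in range(3)]
m=((R>200)&(G>70)&(G<150)&(B<60)).astype(np.uint8); m[:,:300]=0; m[:129]=0; m[270:]=0;m[:,360:]=0
for k in cv2.findContours(m,0,2)[0]:
    if cv2.contourArea(k)>20:
        x,y,w,h=cv2.boundingRect(k); print('tab',x,y,w,h,(onz(c,[(x-.5,y-.5),(x+w-.5,y+h-.5)],.096)*1000).round(1).tolist())
g=((G>150)&(R<100)&(B<140)).astype(np.uint8); g[:200]=0; g[250:]=0; g[:,:280]=0; g[:,330:]=0
ks=np.vstack([k for k in cv2.findContours(g,0,2)[0] if cv2.contourArea(k)>15]); r=cv2.minAreaRect(ks); print('green',r,(onz(c,cv2.boxPoints(r),.107)*1000).round(1).tolist())
t=cap("scene")
for n,C in(("scene",t),):
    im=C['color'];B,G,R=[im[...,i].astype(int) for i in range(3)]
    m=((R>180)&(G>60)&(G<140)&(B<50)).astype(np.uint8); m[:110]=0;m[170:]=0;m[:,:360]=0;m[:,410:]=0
    ks=[k for k in cv2.findContours(m,0,2)[0] if cv2.contourArea(k)>10]
    for k in ks: r=cv2.boundingRect(k);print(r)
E
```

```text
rim TR BR TL BL [[536.2, 279.3, 53.0], [539.1, 191.9, 53.0], [451.9, 277.3, 53.0], [453.1, 190.3, 53.0]]
pack top BL BR, R up [[465.6, 201.3, 107.0], [508.1, 202.3, 107.0], [507.0, 266.4, 107.0], [464.4, 266.0, 107.0]]
tab 337 210 5 23 [[513.6, 246.9, 96.0], [518.9, 223.9, 96.0]]
green ((302.2573547363281, 225.2051239013672), (40.0458984375, 12.848949432373047), 87.95458984375) [[474.2, 253.0, 107.0], [486.2, 253.5, 107.0], [487.3, 214.4, 107.0], [474.9, 213.9, 107.0]]
(381, 132, 6, 6)
```

Pack origin is about (489, 234.5) mm with yaw about π+0.02. The sizes agree: top 43 x 64, rim 86 x 87, tab 23 wide. I'll descend open, centred on the pack with the tab out (x 491.5), TCP at z 80.

Call:
carry_out([
  [[0, -1, -10.5, -35, 0.02], [0, -1, -10.5, -75, 0.02], [0, -1, -10.5, -115, 0.02], [0, -1, -10.5, -155, 0.02], [0, -1, -10.5, -185, 0.02], [0, -1, -10.5, -210, 0.02], [0, -1, -10.5, -226, 0.02], [0, -1, -10.5, -226, 0.02]],
], grip_force=8)

```text
t: 3.92
tcp_pos: [0.4891, 0.2336, 0.0767]
orientation: [[-0.019, 1.0, -0.006], [1.0, 0.019, -0.003], [-0.003, -0.006, -1.0]]
wrist_force: [-1.0, -0.4, 0.2]
finger_gap: 0.0874
grip_force: 0.0
```

Call:
carry_out([
  [[0.3, 0, 0, 0, 0], [0.3, 0, 0, 0, 0], [0.3, 0, 0, 0, 0], [0.3, 0, 0, 0, 0], [0.3, 0, 0, 0, 0], [0.3, 0, 0, 0, 0]],
], grip_force=8)

```text
t: 4.42
tcp_pos: [0.4916, 0.2364, 0.081]
orientation: [[-0.021, 1.0, 0.001], [1.0, 0.021, 0.0], [0.0, 0.001, -1.0]]
wrist_force: [-0.2, -0.5, 0.6]
finger_gap: 0.0624
grip_force: 0.0
```

```bash
python3 - <<'E'
from h import *
c=cap("wrist"); s=ctrl.get_state(); print(s['t'],s['tcp_pos'],s['wrist_force'],s['finger_gap'])
cv2.imwrite('pics/w3.png',c['color'])
E
```

```text
4.4667 [0.49148299 0.23632534 0.08082719] [-0.27091662  0.62007424  0.22122429] 0.062026173853990806
```

View pics/w3.png

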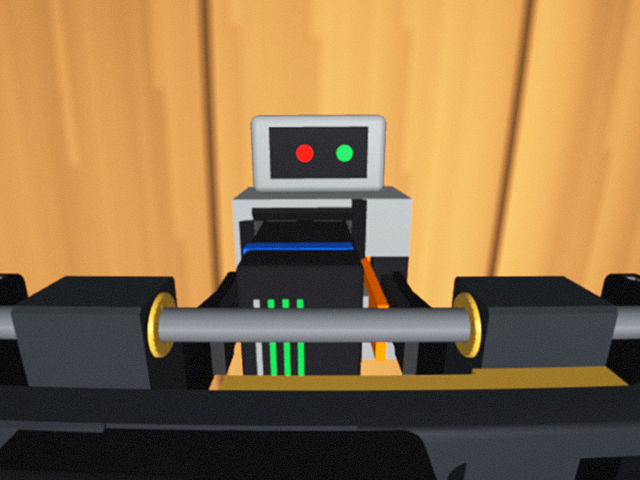

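The wrist view shows the pack between the two fingers, with the tab at (380,310) inside the right finger. Next I'll close gently to feel contact.

Call:
carry_out([
  [[0.36, 0, 0, 0, 0], [0.36, 0, 0, 0, 0], [0.36, 0, 0, 0, 0], [0.36, 0, 0, 0, 0]],
], grip_force=4)

```text
t: 4.8
tcp_pos: [0.4917, 0.2363, 0.0804]
orientation: [[-0.021, 1.0, 0.001], [1.0, 0.021, 0.0], [0.0, 0.001, -1.0]]
wrist_force: [1.5, -0.1, -0.2]
finger_gap: 0.0565
grip_force: 0.8
```

Call:
carry_out([
  [[0.4, 0, 0, 0, 0], [0.4, 0, 0, 0, 0], [0.4, 0, 0, 0, 0]],
], grip_force=4)

```text
t: 5.05
tcp_pos: [0.4919, 0.2363, 0.0806]
orientation: [[-0.021, 1.0, 0.001], [1.0, 0.021, 0.0], [0.0, 0.001, -1.0]]
wrist_force: [2.6, 0.3, -0.7]
finger_gap: 0.0545
grip_force: 4.0
```

Call:
carry_out([
  [[0.42, -0.3, 0, 0, 0], [0.42, -0.8, 0, 0, 0], [0.42, -1.3, 0, 0, 0], [0.42, -1.3, 0, 0, 0]],
], grip_force=12)

```text
t: 5.38
tcp_pos: [0.4901, 0.2363, 0.0806]
orientation: [[-0.021, 1.0, 0.001], [1.0, 0.021, -0.0], [-0.0, 0.001, -1.0]]
wrist_force: [2.1, -0.8, 2.6]
finger_gap: 0.051
grip_force: 10.8
```

Call:
carry_out([
  [[0.5, -0.3, 0, 0, 0], [0.5, -0.8, 0, 0, 0], [0.5, -1.2, 0, 0, 0], [0.5, -1.2, 0, 0, 0], [0.5, -1.2, 0, 0, 0]],
], grip_force=20)

```text
t: 5.8
tcp_pos: [0.4886, 0.2363, 0.0806]
orientation: [[-0.021, 1.0, -0.0], [1.0, 0.021, -0.0], [-0.0, -0.0, -1.0]]
wrist_force: [0.0, -0.9, 5.2]
finger_gap: 0.0475
grip_force: 20.0
```

The tab is fully in (gap 47.5 mm at 20 N) with no sideways load. Now lifting slowly.

Call:
carry_out([
  [[0.5, 0, 0, 1, 0], [0.5, 0, 0, 2, 0], [0.5, 0, 0, 3, 0], [0.5, 0, 0, 4, 0]],
])

```text
t: 6.13
tcp_pos: [0.4875, 0.2359, 0.0833]
orientation: [[-0.021, 1.0, -0.002], [1.0, 0.021, -0.001], [-0.001, -0.002, -1.0]]
wrist_force: [0.2, -0.8, -4.1]
finger_gap: 0.047
grip_force: 20.0
```

Call:
carry_out([
  [[0.5, 0, 0, 3, 0], [0.5, 0, 0, 6, 0], [0.5, 0, 0, 9, 0], [0.5, 0, 0, 12, 0], [0.5, 0, 0, 15, 0], [0.5, 0, 0, 18, 0]],
])

```text
t: 6.63
tcp_pos: [0.4887, 0.2363, 0.1027]
orientation: [[-0.021, 1.0, 0.0], [1.0, 0.021, -0.0], [-0.0, 0.0, -1.0]]
wrist_force: [-0.2, 0.2, -3.0]
finger_gap: 0.0472
grip_force: 20.0
```

Call:
carry_out([
  [[0.5, 0, 0, 5, 0], [0.5, 0, 0, 10, 0], [0.5, 0, 0, 16, 0], [0.5, 0, 0, 24, 0], [0.5, 0, 0, 34, 0], [0.5, 0, 0, 46, 0], [0.5, 0, 0, 60, 0], [0.5, 0, 0, 75, 0]],
])

```text
t: 7.3
tcp_pos: [0.4886, 0.2364, 0.1787]
orientation: [[-0.021, 1.0, 0.0], [1.0, 0.021, -0.0], [-0.0, 0.0, -1.0]]
wrist_force: [-0.1, -0.6, -4.2]
finger_gap: 0.0473
grip_force: 20.0
```

Call:
carry_out([
  [[0.5, 0, 0, 15, 0], [0.5, 0, -10, 30, 0], [0.5, 0, -30, 45, 0], [0.5, 0, -60, 55, 0], [0.5, 0, -95, 60, -0.05], [0.5, 0, -130, 60, -0.1], [0.5, 0, -165, 60, -0.15], [0.5, 0, -200, 60, -0.2]],
])

```text
t: 7.97
tcp_pos: [0.4886, 0.0351, 0.2388]
orientation: [[0.18, 0.984, 0.002], [0.984, -0.18, -0.001], [-0.0, 0.002, -1.0]]
wrist_force: [1.0, -0.1, -4.5]
finger_gap: 0.0471
grip_force: 20.0
```

Call:
carry_out([
  [[0.5, 5, -30, 0, -0.05], [0.5, 10, -60, 0, -0.1], [0.5, 20, -90, 0, -0.15], [0.5, 30, -120, 0, -0.2], [0.5, 40, -145, 0, -0.24], [0.5, 40, -165, 0, -0.24], [0.5, 40, -180, 0, -0.24], [0.5, 40, -185, 0, -0.24]],
])

```text
t: 8.63
tcp_pos: [0.5283, -0.1518, 0.2377]
orientation: [[0.41, 0.912, -0.0], [0.912, -0.41, -0.001], [-0.001, 0.0, -1.0]]
wrist_force: [0.6, 0.2, -4.3]
finger_gap: 0.0474
grip_force: 20.0
```

```bash
python3 - <<'E'
from lamp import *
c=cap("wrist"); s=ctrl.get_state(); print(s['t'],s['tcp_pos'],s['wrist_force'],s['finger_gap'],np.degrees(np.arctan2(s['orientation'][1,1],s['orientation'][0,1])))
cv2.imwrite('pics/w4.png',c['color'])
E
```

```text
8.6833 [ 0.52829672 -0.15110083  0.23761627] [-0.51851016 -0.52118759 -4.13171995] 0.04738117191735936 -24.176398683454355
```

View pics/w4.png

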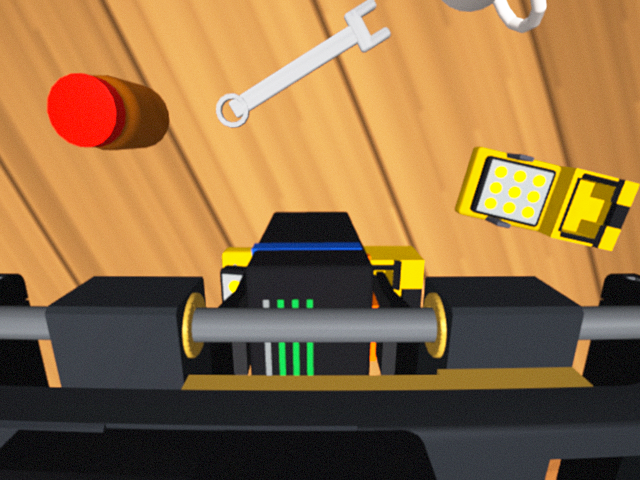

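The wrist view shows the pack held upright, with the lamp behind it at (222–425, 248) and the bystanders undisturbed. I'll cross-check the lamp position with the top picture, calibrated against the charger, and this view.

```bash
python3 - <<'E'
from h import *
c=cap("top"); im=cv2.imread('pics/top_full.png'); im0=cv2.imread('pics/top0.png')
g=lambda a:a.astype(int)
th=np.radians(-24.1); d=np.array([np.cos(th),np.sin(th)]); n=np.array([-d[1],d[0]])
def yel(im): B,G,R=[g(im[...,i]) for i in range(3)]; return ((B<45)&(G>60)&(R>75)&(R-G<70)&(G*1.0/R>.7)).astype(np.uint8)
for I in(im0,im):
    m=yel(I); m[:225]=0;m[345:]=0;m[:,:345]=0;m[:,435:]=0
    ys,xs=np.nonzero(m); P=onz(c,np.c_[xs,ys],.053)[:,:2]*1000
    # strips: slot-end edge and both sides near bay
    a=P@d; b=P@n; L=a.max()
    e=[a[(b>lo)&(b<lo+3)].max() for lo in np.linspace(b.min()+5,b.max()-8,12)]
    far=[b[(a>lo)&(a<lo+3)].min() for lo in np.arange(L-80,L-8,6)]; near=[b[(a>lo)&(a<lo+3)].max() for lo in np.arange(L-80,L-8,6)]
    A=np.median(e)+1; F=np.median(far)-1; N=np.median(near)+1
    print('end',A,'sides',F,N,'ctr(far)',(d*(A-50)+n*(F+44)).round(1),'ctr(near,53)',(d*(A-50)+n*(N-44)).round(1))
# charger in top: far edge up (world x max), left edge of body
G=cv2.cvtColor(im0,cv2.COLOR_BGR2GRAY); hsv=cv2.cvtColor(im0,cv2.COLOR_BGR2HSV)
for col in(148,150,152,175,180,184): 
    s=hsv[250:275,col,1]; v=250+np.flatnonzero(s<90)[0]-.5; print(col,v,(onz(c,[(col,v)],.053)*1000).round(1))
w=cap("wrist"); im=w['color']; m=yel(im); m[:235]=0;m[300:]=0;m[:,:385]=0;m[:,435:]=0
rows=range(258,285,4); print([(r,np.flatnonzero(m[r]).max()) for r in rows])
E_=onz(w,[(np.flatnonzero(m[r]).max()+.5,r) for r in rows],.053)[:,:2]*1000
T=onz(w,[(u,np.flatnonzero(m[:,u]).min()-.5) for u in range(400,418,4)],.053)[:,:2]*1000
print('wrist end a',E_@d,'ctr a',np.median(E_@d)-50,'top n',T@n)
print('w1 ctr in (d,n)',np.array([541.3,-250.6])@d,np.array([541.3,-250.6])@n)
E
```

```text
end 628.9868421556041 sides -51.923573042956086 48.27162143493341 ctr(far) [ 525.3 -243.7] ctr(near,53) [ 530.3 -232.5]
end 630.9515757889744 sides -51.923573042956086 49.65316582902807 ctr(far) [ 527.1 -244.5] ctr(near,53) [ 532.6 -232.1]
148 261.5 [[540.5 270.5  53. ]]
150 261.5 [[540.5 266.4  53. ]]
152 261.5 [[540.6 262.2  53. ]]
175 261.5 [[541.1 214.6  53. ]]
180 261.5 [[541.2 204.2  53. ]]
184 261.5 [[541.2 195.9  53. ]]
[(258, np.int64(420)), (262, np.int64(423)), (266, np.int64(424)), (270, np.int64(424)), (274, np.int64(424)), (278, np.int64(424)), (282, np.int64(423))]
wrist end a [641.91219144 645.05214267 646.31867769 646.64366928 646.97177142
 647.30302476 646.67788321] ctr a 596.6436692807588 top n [50.3699677  50.37099458 50.37190805 51.34159353 46.4822477 ]
w1 ctr in (d,n) 596.4447535078211 -7.726966610156886<stdin>:5: RuntimeWarning: divide by zero encountered in divide
<stdin>:5: RuntimeWarning: invalid value encountered in divide
```

The two wrist views agree on the lamp's lengthwise position (596.5 mm). The top camera agrees to within its bias. Target TCP is about (541, -249) mm. I'll go above the bay.

Call:
carry_out([
  [[0.5, 4, -25, 0, 0], [0.5, 8, -60, -15, 0], [0.5, 12, -90, -40, 0], [0.5, 13, -98, -65, 0], [0.5, 13, -98, -85, 0], [0.5, 13, -98, -100, 0], [0.5, 13, -98, -105, 0], [0.5, 13, -98, -105, 0]],
])

```text
t: 9.45
tcp_pos: [0.5412, -0.2443, 0.1312]
orientation: [[0.404, 0.915, -0.002], [0.915, -0.404, 0.002], [0.001, -0.003, -1.0]]
wrist_force: [-0.0, 0.4, -3.9]
finger_gap: 0.0471
grip_force: 20.0
```

```bash
python3 - <<'E'
from h import *
c=cap("scene"); s=ctrl.get_state(); print(s['t'],s['tcp_pos'],s['wrist_force'],s['ft_torque'])
w=cap("wrist")
W=np.hstack([cv2.resize(c['color'][200:350,190:340],(400,400),interpolation=2),cv2.resize(w['color'][180:420,200:440],(400,400),interpolation=2)])
cv2.imwrite('pics/s5.png',W)
E
```

```text
9.5 [ 0.54206623 -0.24499089  0.13260401] [ 0.51805851  0.77972074 -3.8713557 ] [-0.02344226 -0.02178445  0.03548667]
```

View pics/s5.png

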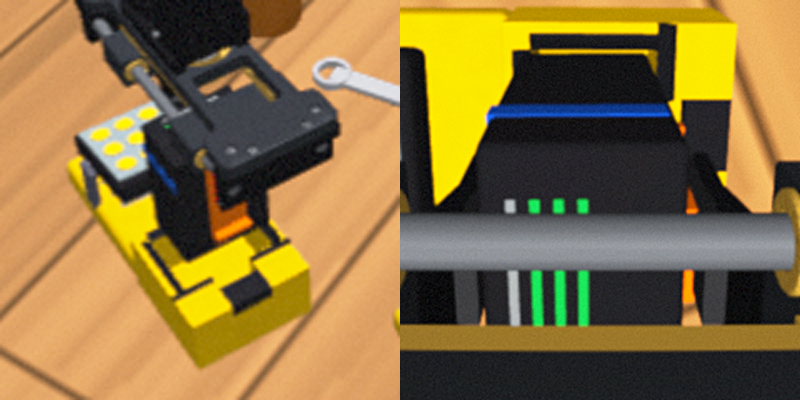

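Both views show the pack upright just above the bay, with the tab towards the slot. I'll settle, then descend by feel.

Call:
carry_out([
  [[0.5, 0, 0, 0, 0], [0.5, 0, 0, 0, 0], [0.5, 0, 0, 0, 0]],
])

```text
t: 9.8
tcp_pos: [0.5423, -0.2468, 0.1335]
orientation: [[0.407, 0.914, 0.002], [0.914, -0.407, -0.001], [-0.0, 0.002, -1.0]]
wrist_force: [-0.0, 0.6, -4.0]
finger_gap: 0.0469
grip_force: 20.0
```

Call:
carry_out([
  [[0.5, -1, -2.4, -2, 0], [0.5, -1, -2.4, -5, 0], [0.5, -1, -2.4, -8, 0], [0.5, -1, -2.4, -11, 0], [0.5, -1, -2.4, -13, 0], [0.5, -1, -2.4, -13, 0]],
])

```text
t: 10.3
tcp_pos: [0.5403, -0.2489, 0.1185]
orientation: [[0.407, 0.914, -0.001], [0.914, -0.407, 0.001], [0.0, -0.001, -1.0]]
wrist_force: [0.2, -0.1, -4.1]
finger_gap: 0.0475
grip_force: 20.0
```

Call:
carry_out([
  [[0.5, 0, 0, -1.5, 0], [0.5, 0, 0, -3, 0], [0.5, 0, 0, -3, 0]],
])

```text
t: 10.55
tcp_pos: [0.5414, -0.2493, 0.1167]
orientation: [[0.407, 0.914, 0.002], [0.914, -0.407, -0.001], [0.0, 0.002, -1.0]]
wrist_force: [1.7, 0.1, -2.6]
finger_gap: 0.0473
grip_force: 20.0
```

Call:
carry_out([
  [[0.5, 0, 0, -1, 0], [0.5, 0, 0, -2, 0], [0.5, 0, 0, -2, 0]],
])

```text
t: 10.8
tcp_pos: [0.5416, -0.2496, 0.1146]
orientation: [[0.407, 0.913, 0.002], [0.913, -0.407, -0.001], [0.0, 0.003, -1.0]]
wrist_force: [2.1, -1.8, -3.4]
finger_gap: 0.047
grip_force: 20.0
```

There is a slight push towards the slot side, so I'll follow it.

Call:
carry_out([
  [[0.5, 0.9, -0.5, 0, 0], [0.5, 0.9, -0.5, -1, 0], [0.5, 0.9, -0.5, -2, 0], [0.5, 0.9, -0.5, -2, 0]],
])

```text
t: 11.13
tcp_pos: [0.5417, -0.2497, 0.112]
orientation: [[0.407, 0.913, 0.0], [0.913, -0.407, -0.0], [0.0, 0.0, -1.0]]
wrist_force: [3.3, -2.2, -4.3]
finger_gap: 0.047
grip_force: 20.0
```

Call:
carry_out([
  [[0.5, 0.9, -0.5, 0, 0], [0.5, 0.9, -0.5, 0, 0], [0.5, 0.9, -0.5, -1, 0], [0.5, 0.9, -0.5, -2, 0], [0.5, 0.9, -0.5, -2, 0]],
])

```text
t: 11.55
tcp_pos: [0.5419, -0.2499, 0.1097]
orientation: [[0.407, 0.914, -0.001], [0.914, -0.407, 0.001], [-0.0, -0.001, -1.0]]
wrist_force: [0.8, 0.2, -4.0]
finger_gap: 0.0473
grip_force: 20.0
```

Forces are free now. I'll continue down in small steps.

Call:
carry_out([
  [[0.5, 0.2, -0.1, -2, 0], [0.5, 0.2, -0.1, -4, 0], [0.5, 0.2, -0.1, -6, 0], [0.5, 0.2, -0.1, -6, 0]],
])

```text
t: 11.88
tcp_pos: [0.542, -0.25, 0.1035]
orientation: [[0.407, 0.914, -0.001], [0.914, -0.407, 0.001], [-0.0, -0.002, -1.0]]
wrist_force: [0.2, -0.8, -3.4]
finger_gap: 0.0471
grip_force: 20.0
```

Call:
carry_out([
  [[0.5, 0, 0, -2, 0], [0.5, 0, 0, -4, 0], [0.5, 0, 0, -6, 0], [0.5, 0, 0, -6, 0]],
])

```text
t: 12.22
tcp_pos: [0.5423, -0.2501, 0.0977]
orientation: [[0.407, 0.913, -0.001], [0.913, -0.407, 0.0], [-0.0, -0.001, -1.0]]
wrist_force: [0.1, 0.3, -3.6]
finger_gap: 0.0471
grip_force: 20.0
```

Call:
carry_out([
  [[0.5, 0, 0, -2, 0], [0.5, 0, 0, -4, 0], [0.5, 0, 0, -6, 0], [0.5, 0, 0, -8, 0], [0.5, 0, 0, -8, 0]],
])

```text
t: 12.63
tcp_pos: [0.5423, -0.2501, 0.0897]
orientation: [[0.407, 0.914, -0.001], [0.914, -0.407, 0.0], [-0.0, -0.001, -1.0]]
wrist_force: [-0.0, -0.1, -4.0]
finger_gap: 0.0473
grip_force: 20.0
```

Call:
carry_out([
  [[0.5, 0, 0, -1.5, 0], [0.5, 0, 0, -3, 0], [0.5, 0, 0, -4.5, 0], [0.5, 0, 0, -4.5, 0]],
])

```text
t: 12.97
tcp_pos: [0.5425, -0.2501, 0.0854]
orientation: [[0.407, 0.914, -0.0], [0.914, -0.407, 0.0], [-0.0, -0.001, -1.0]]
wrist_force: [-0.4, 0.0, -4.5]
finger_gap: 0.0472
grip_force: 20.0
```

Call:
carry_out([
  [[0.5, 0, 0, -1, 0], [0.5, 0, 0, -2, 0], [0.5, 0, 0, -2, 0]],
])

```text
t: 13.22
tcp_pos: [0.5426, -0.2502, 0.0836]
orientation: [[0.407, 0.914, -0.0], [0.914, -0.407, 0.0], [-0.0, -0.0, -1.0]]
wrist_force: [0.4, -0.6, -4.3]
finger_gap: 0.0471
grip_force: 20.0
```

Call:
carry_out([
  [[0.5, 0, 0, -1, 0], [0.5, 0, 0, -2, 0], [0.5, 0, 0, -2, 0]],
])

```text
t: 13.47
tcp_pos: [0.5425, -0.2502, 0.0816]
orientation: [[0.407, 0.913, -0.0], [0.913, -0.407, 0.0], [-0.0, -0.0, -1.0]]
wrist_force: [0.8, 0.6, -4.5]
finger_gap: 0.0474
grip_force: 20.0
```

Call:
carry_out([
  [[0.5, 0, 0, -0.5, 0], [0.5, 0, 0, -1, 0], [0.5, 0, 0, -1, 0]],
])

```text
t: 13.72
tcp_pos: [0.5427, -0.2502, 0.0808]
orientation: [[0.407, 0.913, 0.0], [0.913, -0.407, -0.0], [-0.0, 0.0, -1.0]]
wrist_force: [0.5, 0.8, -4.8]
finger_gap: 0.0475
grip_force: 20.0
```

Call:
carry_out([
  [[0.5, 0, 0, -0.5, 0], [0.5, 0, 0, -1, 0], [0.5, 0, 0, -1, 0]],
])

```text
t: 13.97
tcp_pos: [0.5428, -0.2502, 0.0807]
orientation: [[0.407, 0.914, 0.0], [0.914, -0.407, -0.0], [-0.0, 0.0, -1.0]]
wrist_force: [-2.7, 1.7, 4.6]
finger_gap: 0.047
grip_force: 20.0
```

The floor is felt at the same height as in the charger (about 9 N down). I'll ease the grip in steps, following the plain face so the pack isn't pushed sideways.

Call:
carry_out([
  [[0.5, -0.2, 0.1, 0, 0], [0.5, -0.2, 0.1, 0, 0]],
])

```text
t: 14.13
tcp_pos: [0.5427, -0.2502, 0.0807]
orientation: [[0.407, 0.914, 0.001], [0.914, -0.407, -0.001], [-0.0, 0.001, -1.0]]
wrist_force: [-3.0, 1.6, 5.6]
finger_gap: 0.0475
grip_force: 20.0
```

Call:
carry_out([
  [[0.43, 0.4, -0.2, 0, 0], [0.42, 0.9, -0.4, 0, 0], [0.41, 1.4, -0.6, 0, 0], [0.41, 1.6, -0.7, 0, 0]],
], grip_force=12)

```text
t: 14.47
tcp_pos: [0.5439, -0.2507, 0.0806]
orientation: [[0.407, 0.913, -0.001], [0.913, -0.407, -0.0], [-0.0, -0.001, -1.0]]
wrist_force: [-4.8, 0.7, 7.9]
finger_gap: 0.0517
grip_force: 12.0
```

Call:
carry_out([
  [[0.38, 0.3, -0.1, 0, 0], [0.36, 0.6, -0.3, 0, 0], [0.34, 0.8, -0.4, 0, 0], [0.3, 0.8, -0.4, 0, 0], [0.2, 0.8, -0.4, 0, 0], [0, 0.8, -0.4, 0, 0]],
], grip_force=5)

```text
t: 14.97
tcp_pos: [0.5448, -0.2512, 0.0795]
orientation: [[0.407, 0.913, -0.0], [0.913, -0.407, 0.0], [0.0, -0.0, -1.0]]
wrist_force: [-0.5, 0.8, 0.1]
finger_gap: 0.0672
grip_force: 0.0
```

Call:
carry_out([
  [[0, 0, 0, 0, 0], [0, 0, 0, 0, 0], [0, 0, 0, 0, 0], [0, 0, 0, 0, 0]],
])

```text
t: 15.3
tcp_pos: [0.5449, -0.2513, 0.0798]
orientation: [[0.407, 0.914, 0.0], [0.914, -0.407, -0.0], [-0.0, 0.0, -1.0]]
wrist_force: [0.6, -1.0, -0.6]
finger_gap: 0.0856
grip_force: 0.0
```

Call:
carry_out([
  [[0, 0, 0, 10, 0], [0, 0, 0, 25, 0], [0, 0, 0, 50, 0], [0, 0, 0, 85, 0], [0, 0, 0, 125, 0], [0, 0, 0, 165, 0], [0, 0, 0, 200, 0], [0, 0, 0, 220, 0]],
])

```text
t: 15.97
tcp_pos: [0.5462, -0.2513, 0.3059]
orientation: [[0.407, 0.914, 0.006], [0.914, -0.407, -0.003], [-0.001, 0.007, -1.0]]
wrist_force: [1.3, 0.3, -0.0]
finger_gap: 0.0871
grip_force: 0.0
```

Call:
carry_out([
  [[0, -10, 30, 0, 0], [0, -15, 40, 0, 0], [0, -15, 40, 0, 0], [0, -15, 40, 0, 0]],
])

```text
t: 16.3
tcp_pos: [0.5295, -0.2108, 0.2997]
orientation: [[0.405, 0.914, -0.0], [0.914, -0.405, -0.001], [-0.001, 0.0, -1.0]]
wrist_force: [-0.2, -0.5, -0.4]
finger_gap: 0.0867
grip_force: 0.0
```

```bash
python3 - <<'E'
from h import *
c=cap("scene"); w=cap("wrist"); s=ctrl.get_state(); print(s['t'],s['tcp_pos'],s['wrist_force'])
d=np.array([np.cos(np.radians(-24.1)),np.sin(np.radians(-24.1))]); n=np.array([-d[1],d[0]])
C=d*.5975+n*(-.008)
X=lambda x,y,z:np.r_[C-d*x/1000-n*y/1000,z/1000]
for C_ in(c,w): # expected tab top-edge corners (out) and pack top corners when fully seated
    for a,b,z,col in((-30,12,96,(255,0,255)),(-30,-12,96,(255,0,255)),(25,32,107,(255,255,0)),(25,-32,107,(255,255,0)),(-19,32,107,(255,255,0)),(-19,-32,107,(255,255,0))):
        p=proj(C_,X(a,b,z))[0]; cv2.circle(C_['color'],tuple(np.int32(p*16)),16,col,-1,cv2.LINE_AA,4)
p=np.int32(proj(w,X(0,0,80))[0]); print(p)
v0=max(0,min(p[1]-75,330)); u0=max(0,min(p[0]-75,490))
W=np.hstack([cv2.resize(c['color'][200:350,190:340],(400,400),interpolation=2),cv2.resize(w['color'][v0:v0+150,u0:u0+150],(400,400),interpolation=2)])
cv2.imwrite('pics/s6.png',W)
E
```

```text
16.4 [ 0.52937947 -0.21230337  0.29901711] [-0.05750442 -0.22421732  0.50220713]
[342 239]
```

View pics/s6.png

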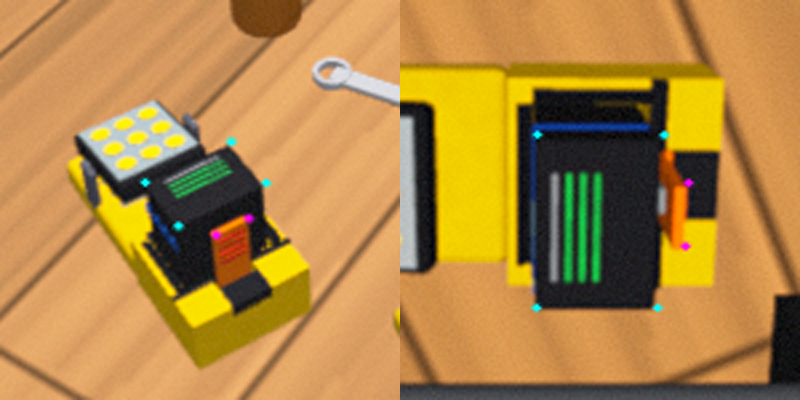

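Both views show the pack upright in the bay at its seated height. The tab is sprung out where a latched one should be (magenta marks on the orange face). I'm handing in.

```bash
python3 -c "
from workcell import ctrl
print(ctrl.sign_off())"
```

```text
the job is handed in; nothing more can be done
None
```

I moved the pack from the charger to the large yellow lamp, seated it on the bay floor and let go; the last pictures show the tab sprung out as a latched one should be, and I handed the job in at 16.4 s (no verdict was returned).

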